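# Couple the grinding cup to the resin mill and hold it on run

## Task

Get the resin mill running: lift the black dust cap off the mill and lay it flat, knob up, in the largest compartment of the wooden tray. Then set the grinding cup upright in the mill's well, turn it until its splines mesh with the drive and it drops home, and press it down against the sprung run ring. The mill runs only while it is pressed, so finish still holding the cup and pressing it fully down; leave the other things on the bench where they are.

Things in the scene. Friction and masses are not known exactly. Their poses are not given: they have to be found in the camera images.
- cap_knob (a point): black dust cap that closes the mill's well at the start: a disc 73 mm wide and 10 mm thick (the lower 5.5 mm is a locating step, 60 mm wide, inside the well) and on it a round knob 22 mm wide that runs from 10 to 38.5 mm above the cap's underside; 60 g, lifts straight off. This point: on the axis in the knob, 27 mm above the underside. z is up, along the axis
- tray_bay (a point): centre of the floor (4 mm above the bench) of the largest compartment of the pine tray; the compartment measures 107 mm along this frame's x and 90 mm along its y, its inner walls are 34 mm and its outer walls 42 mm high. The tray (200 x 158 mm) is fixed to the bench
- mill_rim (a point): the white resin mill, a round battery base fixed on the bench, 122 mm wide, 64 mm high. This point: on its axis at the level of the upper rim. Below it is a round well, 65 mm wide at the rim; in the well stand the drive and, round it, the sprung run ring
- drive_top (a point): centre of the top of the mill's orange splined drive, 5 mm below the rim: hub 20 mm wide with six straight teeth (4.5 mm wide, 34 mm over the tips, tops 1 mm below the hub's). z is up; x points along one of the teeth, the others follow every 60 degrees. The drive turns only against its gear motor's stiff friction (0.25 N m). Hidden under the dust cap at the start
- cup_mid (a point): the grinding cup, closed, 88 mm high, about 220 g: black foot collar 60 mm wide and 20 mm high, steel body 48 mm wide from 26 to 64 mm, black lid 51 mm wide from 64 to 88 mm above its underside. This point: on the axis, 44 mm above the underside (its three small feet); z is up. White ticks on lid and collar mark the six gaps between the socket's teeth; x points along one tick
- cup_socket (a point): centre of the cup's underside, same axes: an open socket 17 mm deep, 38 mm wide, with six inward teeth (5 mm wide, 25 mm between tips, ends 1.5 mm above the feet) at 30 degrees to x and every 60 on. They mesh when this x and the drive's x agree or differ by a multiple of 60 degrees (7 degrees play each way). Unmeshed, it rests on the drive, underside 7.5 mm below the rim; meshed, it drops 6.5 mm more, onto the run ring
- run_ring (a joint): aluminium ring in the well, 63 mm wide; its top is 14 mm below the rim. The cup's foot presses it straight down; 0 up (mill off), 0.005 m fully down; the mill runs from 0.003 on. A spring pushes it up with about 5 N at the top and 11 N at the bottom, so that it stands up under the cup's weight alone
- crimp_tin: bystander, loose: round green and brown tin, 59 x 26 mm, in the tray's small right-hand compartment at the back; origin at the centre of its underside
- label_roll: bystander, loose: white roll of labels lying flat, 64 x 26 mm; origin at the centre of its underside
- bottle_a: bystander, loose: amber dropper bottle with black top, 39 x 102 mm, right of and in front of the mill; origin at the centre of its underside
- bottle_b: bystander, loose: amber dropper bottle with black top, 39 x 102 mm, behind the mill; origin at the centre of its underside
- bottle_c: bystander, loose: amber dropper bottle with black top, 39 x 102 mm, at the front right; origin at the centre of its underside
There are look-alikes about, which are no part of the job. Leave any orange or pink look-alike of the part that bears cap_knob alone.

How it is judged:
On the way, in this order (a step that is already met when the one before it is completed fails the run):
1. the dust cap lies flat, knob up, in the tray's largest compartment, let go (x of cap_knob in the frame of tray_bay between -0.054 and 0.054 m and y of cap_knob in the frame of tray_bay between -0.046 and 0.046 m and z of cap_knob in the frame of tray_bay between 0.022 and 0.032 m and angle between cap_knob's own z axis and vertical below 0.12 rad and contact force between the fingers and cap below 0.1 N), for 0.2 s.
2. the cup stands upright in the well with its splines meshed, down on the run ring (horizontal distance between cup_mid and mill_rim below 0.005 m and angle between cup_mid's own z axis and vertical below 0.07 rad and z of cup_mid in the frame of mill_rim below 0.0325 m), for 0.1 s.
At the end, for the whole second after the job is handed in: The cap lies flat (within 0.12 rad), knob up and let go, inside the largest compartment of the tray; the cup stands upright (within 0.07 rad) on the mill's axis (within 5 mm), splines meshed, and the gripper holds it (over 3 N of contact) and presses the run ring at least 3 of its 5 mm down (all of step 1 and horizontal distance between cup_mid and mill_rim below 0.005 m and angle between cup_mid's own z axis and vertical below 0.07 rad and z of cup_mid in the frame of mill_rim below 0.028 m and value of joint run_ring above 0.003 m and contact force between the fingers and cup above 3 N); the arm keeps its last pose, push and grip.
It fails at once if another thing on the bench is pushed more than 30 mm or tipped (distance of any of crimp_tin, label_roll, bottle_a, bottle_b, bottle_c from where it was at the start of the episode above 0.03 m or angle between any of crimp_tin, label_roll, bottle_a, bottle_b, bottle_c's own z axis and vertical above 0.5 rad).
It also fails if it takes over 67 s, if anything falls off the work surface, if the arm or the gripper's body presses on something with over 40 N, if the wrist force passes 120 N, or if a joint passes its speed limit or range.

## Robot

A 6-joint arm with a two-finger parallel gripper is mounted at the origin on the work surface; the furniture and walls round the work are solid. World frame = base frame: x ahead of the robot, y to its left, z up, the work surface at z = 0. Lengths are in m, angles in rad, forces in N, time in s.
With the tool pointing down it reaches from about 0.275 to 0.825 m from the base axis. Payload 4.9 kg.
Tool frame: the origin (TCP) lies between the finger pads; the fingertips stand 22 mm ahead of it and the grasp point (between the pads) lies 3 mm ahead of it; z points along the fingers, x is the direction in which the jaws open and shut, and the axes are right-handed (so a half turn about z gives the same grasp; the last joint's range is limited). The gripper opens to 85 mm and grips with 20 to 120 N. Pads are 22 mm wide; open, the fingers measure 114 mm over their backs; the gripper's body (76 mm by 85 mm) begins 54 mm behind the grasp point. The pads swing forward as they close: fully open they stand 13 mm farther back than shut.
Start: joints at [1.114, 0.326, -0.193, 1.052, 0, 1.437], TCP at [0.174, 0.522, 0.253] pointing down, gripper open.
Joint ranges: [-2.65, 2.65], [-0.97, 1.79], [-1.3, 1.35], [-1.93, 2.1], [-1.47, 1.37], [-3.14, 3.14]. Speed limits (rad/s): [2.57, 2.57, 3.14, 3.14, 3.14, 3.14].

## Interface

Orientations are given as a rotation vector (axis times angle).
In Python, from station import monitor, imaging, arm, spotter gives the robot as it stands.
- The arm moves only by the tool servo_tool, never from a script. Its arguments are lists of equal length, an entry for each row: "fingers": the opening, from 0 (shut) to 1 (fully open); "translation": the shift along the world's x, y, z in m, a list of three; "twist": the turn, a rotation vector about the world's x, y, z in rad, a list of three. In form: {"fingers": [fingers, ...], "translation": [[x, y, z], ...], "twist": [[rx, ry, rz], ...]}. A call has exactly 8 rows; each row is the pose to reach, as a shift and turn from the pose measured when the call began; what a row does not reach only later rows make up. A row lasts 1/10 s, in which the tool goes at most 50 mm and 8.59 degrees, less where a joint would pass 70% of its speed; a pose out of reach is approached as far as the arm can. A call with a gripper value outside its range is refused whole. The fingers move at their own pace and stop on an object; "grip_force" is the grip in N (left out, the last holds). Time passes only in rows, so rows that repeat a pose let the fingers close, or fill a call up. It gives the time, the measured TCP pose, the force and the opening at its end, in the units of the state.
- monitor.get_obs(): the state, without advancing time (a new reading comes with each control period).
- imaging.get_image(name): name is "scene" or "top" or "wrist"; returns a dict with "image" (400x640x3 uint8, red, green, blue), "range_z" (400x640 float32, m along the optical axis (not along the pixel's ray), 0 where there is no reading), "K" (3x3 intrinsics, pixels), "camera_from_world" (4x4, takes a point from world to camera coordinates); the wrist camera has in their place "T_tool_cam" (4x4, takes a point from camera to tool coordinates, whose origin is the TCP and whose axes are the tool frame's). Camera axes: x right, y down, z forward; pixel columns grow to the right and rows downward; lengths in m; the calibration is good to about 2 mm. A picture is of the moment at which its call begins: read the wrist's pose just before it.
- arm.job_done(): hands the job in, once; it reports no verdict.
Trained networks look in a picture, given as the dict that the camera call returned (one of the last four; its "shot" number tells which), for a name from the list of things; names that differ only in an ending like _2 or _b are one class to them, and where a whole thing is asked for, a point or a joint stands for the part that bears it (a point fixed in the world has none). Each returns a list of dicts, best first, with "confidence" (0 to 1); they miss things now and then, are a little off and sometimes report something else, mostly with a low value. They report only what shows in the picture. A call takes as long as a camera call. They do not tell look-alikes from the thing itself.
- spotter.spot_in(picture, label): "at" ([column, row] in pixels, amid what is visible of it).
- spotter.place_of(picture, label): "at" ([column, row] in pixels: a listed point, or the origin of a listed thing).
The state is a dict: "time_s": time; "joints": joint angles; "joint_vel": joint speeds; "effort": joint torques, N m; "position": TCP position; "orientation": TCP orientation; "force": force on the tool from outside, world axes, zero at the start; "moment": the same for the moment, N m; "finger_gap": opening from 0.0 (shut) to 1.0 (fully open).
Only numpy, scipy, OpenCV 4.12 (cv2) and the standard library are available. Lean on these libraries where they do the work, as an engineer would, in place of code of your own. Each camera call takes 0.05 s, during which the arm holds its last target. There are 200 camera calls.

## Working session

There is one attempt and no reset: what is moved stays moved. The work goes in short steps, Python scripts to look and compute and a tool call to move; the robot and the scene stay as the last step left them, time stands still between calls to the robot, and variables do not carry over. Pictures are saved under pics/ and viewed, about 8 in all and at most 12, crops included, and the job is handed in when it is done.

Besides the shell and the picture viewer there is one more tool, called after "Call:" by a JSON object that holds its "api" and its "payload", one argument or row to a line. servo_tool: Moves the arm, as the interface text tells. Its arguments: {"type":"object","properties":{"fingers":{"type":"array"},"translation":{"type":"array"},"twist":{"type":"array"},"grip_force":{"type":"number"}},"required":["fingers","translation","twist"]}

```bash
mkdir -p pics
cat > h.py <<'E'
import numpy as np, cv2
from station import monitor, imaging, arm, spotter
from scipy.spatial.transform import Rotation as R
def Twc(p, o=None):
    if 'camera_from_world' in p: return np.linalg.inv(np.array(p['camera_from_world']))
    T=np.eye(4);T[:3,:3]=R.from_rotvec(o['orientation']).as_matrix();T[:3,3]=o['position']
    return T@np.array(p['T_tool_cam'])
def ray(p,px,o=None):
    T=Twc(p,o);d=T[:3,:3]@np.linalg.inv(p['K'])@np.array([px[0],px[1],1.]);return T[:3,3],d
def at_z(p,px,z,o=None):
    c,d=ray(p,px,o);return c+d*(z-c[2])/d[2]
def at_depth(p,px,o=None):
    c,d=ray(p,px,o);u,v=np.round(px).astype(int);w=p['range_z'][max(v-1,0):v+2,max(u-1,0):u+2];w=w[w>0]
    return c+d*np.median(w) if w.size else c*np.nan
def cloud(p,o=None):
    v,u=np.mgrid[:400,:640];T=Twc(p,o)
    d=np.stack([u,v,np.ones_like(u)],-1)@np.linalg.inv(p['K']).T*p['range_z'][...,None]
    return d@T[:3,:3].T+T[:3,3]
def save(p,n): cv2.imwrite('pics/'+n,cv2.cvtColor(p['image'],cv2.COLOR_RGB2BGR))
E
python3 - <<'E'
from h import *
np.set_printoptions(precision=4,suppress=True)
o=monitor.get_obs();print(o)
for c in ['top','scene']:
    p=imaging.get_image(c);save(p,c+'0.png');print(c,Twc(p)[:3,3])
    for n in ['cap_knob','tray_bay','mill_rim','cup_mid','bottle_a','label_roll','crimp_tin']:
        for r in spotter.place_of(p,n)[:4]: print(n,np.round(r['at'],1),round(r['confidence'],2),at_depth(p,r['at']))
E
```

```text
{'time_s': 0.0, 'joints': array([ 1.1138,  0.3269, -0.1936,  1.052 , -0.    ,  1.4366]), 'joint_vel': array([ 0.0026, -0.0009, -0.0013, -0.0013,  0.0003,  0.0002]), 'effort': array([  0.0004, -44.3392,  26.2442,   0.0155,  -0.0001,   0.    ]), 'position': array([0.1742, 0.5211, 0.2525]), 'orientation': array([ 2.5489,  1.8351, -0.0023]), 'force': array([-0.3215, -0.1116,  0.1034]), 'moment': array([0.0367, 0.0485, 0.0208]), 'finger_gap': 1.0009571918886648}
top [0.2643 0.1129 1.3049]
cap_knob [390.  211.2] 0.93 [ 0.4784 -0.0639  0.0985]
cap_knob [294.4 280.2] 0.81 [0.3092 0.1688 0.0346]
tray_bay [261.7 186.8] 0.73 [0.5549 0.2638 0.0048]
tray_bay [332.1 251.5] 0.24 [0.3862 0.0739 0.001 ]
mill_rim [384.2 213.3] 0.58 [ 0.4758 -0.0518  0.082 ]
cup_mid [266.  232.5] 0.88 [0.4214 0.2389 0.0902]
bottle_a [327.5 152.2] 0.79 [0.6402 0.0904 0.0503]
bottle_a [404.1 270. ] 0.51 [ 0.3385 -0.1038  0.0551]
label_roll [330.7 256.5] 0.88 [0.3732 0.0773 0.0002]
crimp_tin [285.5 153.9] 0.57 [0.6398 0.2013 0.0297]
scene [-0.2345 -0.5075  0.8252]
cap_knob [370.8 233.5] 0.67 [ 0.4809 -0.0683  0.0954]
cap_knob [243.1 246. ] 0.62 [0.2945 0.1651 0.0351]
tray_bay [369.2 231.7] 0.67 [ 0.4803 -0.0639  0.0986]
mill_rim [372.4 242.9] 0.62 [ 0.4796 -0.0766  0.0722]
mill_rim [289.5 195. ] 0.34 [0.543  0.251  0.0069]
cup_mid [262.6 202.2] 0.87 [0.4234 0.2318 0.0591]
bottle_a [348.4 307.1] 0.95 [ 0.3262 -0.1312  0.0253]
bottle_a [376.  316.9] 0.69 [ 0.3437 -0.1904  0.0268]
bottle_a [360.  201.1] 0.52 [0.6447 0.0796 0.0187]
label_roll [293.7 253.3] 0.72 [0.3651 0.0657 0.0265]
label_roll [361.6 204.1] 0.59 [0.6496 0.0766 0.0069]
crimp_tin [325.2 185.4] 0.57 [0.6238 0.1884 0.0289]
```

Run:
```python
import cv2,numpy as np
a=cv2.imread('pics/top0.png')[120:320,190:450]; b=cv2.imread('pics/scene0.png')[150:350,190:450]
cv2.imwrite('pics/a.png',np.vstack([cv2.resize(x,None,fx=2.9,fy=2.9*.51*2/2*1.0,interpolation=3) if 0 else cv2.resize(x,(780,600),interpolation=3) for x in [a]]))
cv2.imwrite('pics/b.png',cv2.resize(b,(780,600),interpolation=3))
```

```text
(no output)
```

View pics/a.png

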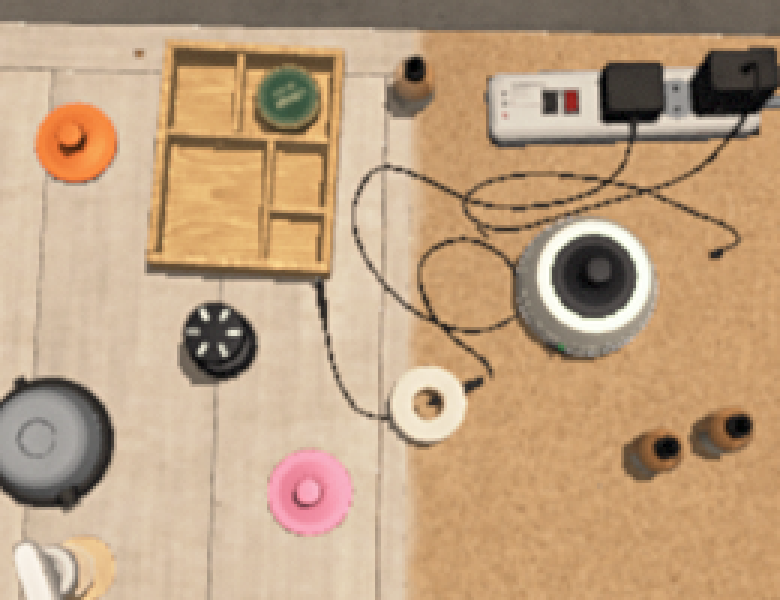

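View pics/b.png

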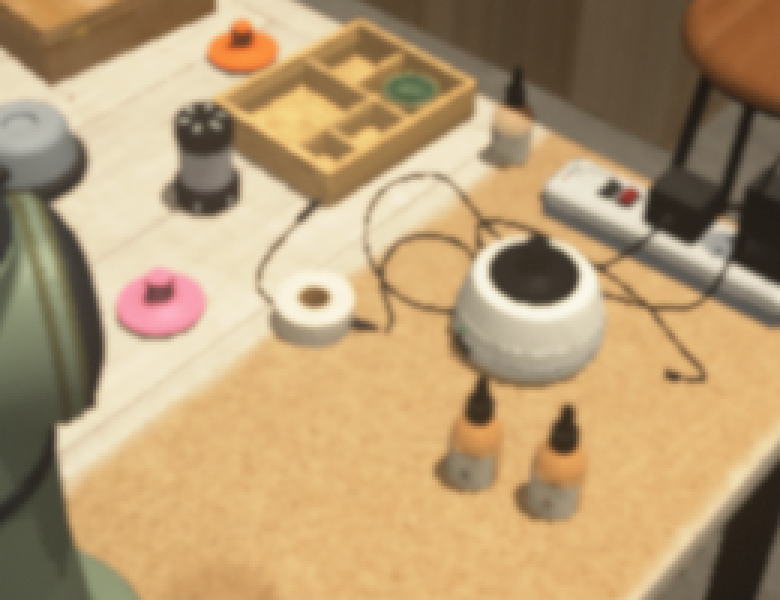

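The top view shows the cap on the mill at about pixel (389,210) and the cup with its ticks at (263,233). The tray's largest compartment is at (262,187). The orange and pink caps are decoys. Next I'll measure from depth.

Run:
```python
from h import *
np.set_printoptions(precision=4,suppress=True)
for c in ['top','scene']:
    p=imaging.get_image(c);X=cloud(p).reshape(-1,3);ok=p['range_z'].reshape(-1)>0
    def sel(c0,r,z0,z1):
        m=ok&(np.hypot(*(X[:,:2]-c0).T)<r)&(X[:,2]>z0)&(X[:,2]<z1);return X[m]
    def rect(s): 
        return (cv2.minEnclosingCircle(s[:,:2].astype(np.float32)),len(s),s.mean(0)) if len(s) else None
    print(c,'knob',rect(sel([.479,-.066],.03,.088,.11)))
    print('mill',rect(sel([.479,-.066],.075,.055,.08)))
    print('lid',rect(sel([.42,.236],.045,.08,.1)))
    img=p['image'].reshape(-1,3)
    m=ok&(abs(X[:,0]-.555)<.07)&(abs(X[:,1]-.262)<.075)&(X[:,2]<.012)&(X[:,2]>-.005)
    if c=='top':
        mk=m.reshape(400,640).astype(np.uint8);n,l,st,ce=cv2.connectedComponentsWithStats(mk);
        for i in range(1,n):
            if st[i,4]>60: s=X[(l==i).ravel()];print('floor',st[i],cv2.minAreaRect(s[:,:2].astype(np.float32)*1000),s.mean(0))
        m=ok&(abs(X[:,0]-.60)<.14)&(abs(X[:,1]-.235)<.12)&(X[:,2]<.05)&(X[:,2]>.031)
        mk=m.reshape(400,640).astype(np.uint8);n,l,st,ce=cv2.connectedComponentsWithStats(mk)
        i=1+np.argmax(st[1:,4]);s=X[(l==i).ravel()];print('tray',cv2.minAreaRect(s[:,:2].astype(np.float32)*1000),s.mean(0))
        # ticks
        L=(X[:,2]>.08)&ok&(np.hypot(X[:,0]-.42,X[:,1]-.236)<.04)&(img.min(1)>130)
        print('white',X[L][:,:2],img[L].min(1))
    for n in ['cap_knob']: pass
```

```text
top knob (((0.48215699195861816, -0.061347514390945435), 0.011725629679858685), 69, array([ 0.4811, -0.0607,  0.0976]))
mill (((0.4806269705295563, -0.06005442887544632), 0.05341065302491188), 1198, array([ 0.4791, -0.0594,  0.0666]))
lid (((0.42540547251701355, 0.2531474530696869), 0.02562972716987133), 337, array([0.4249, 0.2527, 0.0889]))
floor [234 162  54  52 368] ((554.73779296875, 265.39697265625), (142.88682556152344, 139.54689025878906), 89.83197784423828) [0.5358 0.3097 0.0014]
floor [ 243  167   36   40 1226] ((555.6358642578125, 266.6189880371094), (87.30339813232422, 103.62875366210938), 87.45191955566406) [0.5555 0.2665 0.005 ]
floor [280 169  12  20 196] ((577.8635864257812, 201.05908203125), (27.094533920288086, 52.43030548095703), 88.84407806396484) [0.5778 0.2014 0.0052]
floor [279 192  12  16 170] ((521.2098999023438, 201.4151153564453), (30.403406143188477, 38.443389892578125), 86.5447769165039) [0.5213 0.2016 0.0054]
tray ((588.6759033203125, 236.3909912109375), (159.02137756347656, 201.49349975585938), 87.45191955566406) [0.589  0.2356 0.0401]
white [[0.4448 0.2
[... 605 characters left out ...]
123 0.2605]
 [0.4125 0.2582]
 [0.4126 0.2459]
 [0.4125 0.2433]
 [0.4105 0.2636]
 [0.4104 0.261 ]
 [0.4104 0.2435]
 [0.4104 0.241 ]
 [0.408  0.2434]
 [0.4075 0.2406]] [194 152 135 163 222 199 203 199 187 224 154 146 210 160 177 140 140 152
 155 159 156 185 214 213 179 181 206 206 169 134 140 203 185 186 165 171
 215 151 181 187 185 167 195 164 168 155]
scene knob (((0.48046958446502686, -0.06203802675008774), 0.012773873284459114), 75, array([ 0.4793, -0.0627,  0.0953]))
mill (((0.4785936772823334, -0.062431544065475464), 0.052188027650117874), 969, array([ 0.4698, -0.0684,  0.066 ]))
lid (((0.42503389716148376, 0.2539670169353485), 0.028317764401435852), 221, array([0.422 , 0.2503, 0.0875]))
```

Call:
{"api": "servo_tool", "payload": {
  "fingers": [1,1,1,1,1,1,1,1],
  "translation": [
    [0.306,-0.582,0],
    [0.306,-0.582,0],
    [0.306,-0.582,0],
    [0.306,-0.582,0],
    [0.306,-0.582,0],
    [0.306,-0.582,0],
    [0.306,-0.582,0],
    [0.306,-0.582,0]
  ],
  "twist": [
    [0,0,0],
    [0,0,0],
    [0,0,0],
    [0,0,0],
    [0,0,0],
    [0,0,0],
    [0,0,0],
    [0,0,0]
  ]
}}

```text
time_s: 1.7
position: [0.3613, 0.1658, 0.2537]
orientation: [2.549, 1.836, 0.002]
force: [1.6, 0.7, 0.2]
finger_gap: 1.0
```

Call:
{"api": "servo_tool", "payload": {
  "fingers": [1,1,1,1,1,0.7,0.7,0.7],
  "translation": [
    [0.119,-0.227,0],
    [0.119,-0.227,0],
    [0.119,-0.227,0],
    [0.119,-0.227,0],
    [0.119,-0.227,0],
    [0.119,-0.227,-0.05],
    [0.119,-0.227,-0.05],
    [0.119,-0.227,-0.05]
  ],
  "twist": [
    [0,0,0],
    [0,0,0],
    [0,0,0],
    [0,0,0],
    [0,0,0],
    [0,0,0],
    [0,0,0],
    [0,0,0]
  ]
}}

```text
time_s: 2.5
position: [0.479, -0.0608, 0.2032]
orientation: [-2.547, -1.834, 0.001]
force: [-0.0, 0.8, 0.8]
finger_gap: 0.7
```

Run:
```python
from h import *
np.set_printoptions(precision=4,suppress=True)
o=monitor.get_obs();p=imaging.get_image('wrist');save(p,'w1.png');print(o['position'],np.array(p['T_tool_cam']))
for r in spotter.place_of(p,'cap_knob')[:2]: print(r,at_z(p,r['at'],.0855,o),at_depth(p,r['at'],o))
X=cloud(p,o).reshape(-1,3);ok=p['range_z'].reshape(-1)>0
d=np.hypot(*(X[:,:2]-[.4805,-.061]).T)
for z0,z1,r in [(.09,.105,.03),(.055,.08,.08)]:
    s=X[ok&(d<r)&(X[:,2]>z0)&(X[:,2]<z1)]
    if len(s): print(cv2.minEnclosingCircle(s[:,:2].astype(np.float32)),len(s),s.mean(0))
```

```text
[ 0.479  -0.0608  0.2032] [[ 1.     -0.0005  0.0002 -0.0008]
 [ 0.0004  0.9534  0.3018 -0.0771]
 [-0.0004 -0.3018  0.9534 -0.1197]
 [ 0.      0.      0.      1.    ]]
{'at': [320.4, 203.1], 'confidence': 0.74} [ 0.4809 -0.0604  0.0855] [ 0.4775 -0.0593  0.0963]
((0.4819180965423584, -0.062345508486032486), 0.011457975953817368) 781 [ 0.481 -0.062  0.096]
((0.4817546010017395, -0.06204427778720856), 0.05122003331780434) 11166 [ 0.4763 -0.0604  0.0654]
```

View pics/w1.png

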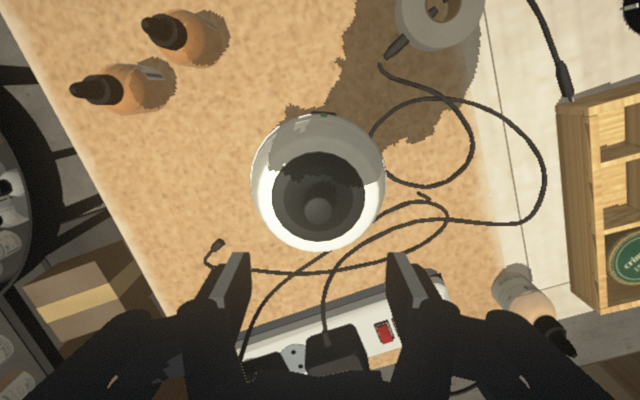

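The wrist view shows the black cap centred at (318,207) between the jaws, so I'll descend and grip.

Call:
{"api": "servo_tool", "payload": {
  "fingers": [0.7,0.7,0.7,0.7,0,0,0,0],
  "translation": [
    [0.0025,-0.001,-0.05],
    [0.0025,-0.001,-0.09],
    [0.0025,-0.001,-0.106],
    [0.0025,-0.001,-0.106],
    [0.0025,-0.001,-0.106],
    [0.0025,-0.001,-0.106],
    [0.0025,-0.001,-0.106],
    [0.0025,-0.001,-0.106]
  ],
  "twist": [
    [0,0,0],
    [0,0,0],
    [0,0,0],
    [0,0,0],
    [0,0,0],
    [0,0,0],
    [0,0,0],
    [0,0,0]
  ],
  "grip_force": 35
}}

```text
time_s: 3.4
position: [0.4846, -0.0618, 0.1009]
orientation: [2.545, 1.835, 0.007]
force: [-0.7, 1.0, 8.9]
finger_gap: 0.245
```

Call:
{"api": "servo_tool", "payload": {
  "fingers": [0,0,0,0,0,0,0,0],
  "translation": [
    [0,0,0.01],
    [0,0,0.04],
    [0,0,0.08],
    [0.0,0.0,0.1],
    [0.035,0.16,0.1],
    [0.071,0.326,0.1],
    [0.071,0.326,0.1],
    [0.071,0.326,0.1]
  ],
  "twist": [
    [0,0,0],
    [0,0,0],
    [0,0,0],
    [0,0,0],
    [0,0,0],
    [0,0,0],
    [0,0,0],
    [0,0,0]
  ]
}}

```text
time_s: 4.2
position: [0.5276, 0.1353, 0.2023]
orientation: [2.545, 1.834, 0.009]
force: [1.4, -0.3, 0.1]
finger_gap: 0.237
```

Call:
{"api": "servo_tool", "payload": {
  "fingers": [0,0,0,0,0,0,0,0],
  "translation": [
    [0.038,0.15,0],
    [0.038,0.15,0],
    [0.038,0.15,0],
    [0.038,0.15,0],
    [0.038,0.15,0],
    [0.038,0.15,0],
    [0.038,0.15,0],
    [0.038,0.15,0]
  ],
  "twist": [
    [0,0,0],
    [0,0,0],
    [0,0,0],
    [0,0,0],
    [0,0,0],
    [0,0,0],
    [0,0,0],
    [0,0,0]
  ]
}}

```text
time_s: 5.0
position: [0.5656, 0.2837, 0.2026]
orientation: [2.547, 1.831, 0.009]
force: [0.5, 0.3, -0.0]
finger_gap: 0.237
```

Run:
```python
from h import *
np.set_printoptions(precision=4,suppress=True)
o=monitor.get_obs();p=imaging.get_image('wrist');print(o['position'],o['orientation'],o['finger_gap']);save(p,'w2.png')
p=imaging.get_image('top');save(p,'t2.png');X=cloud(p);im=p['image']
m=(np.hypot(X[...,0]-.481,X[...,1]+.062)<.022)&(p['range_z']>0)
org=m&(im[...,0]>150)&(im[...,2]<90)
s=X[org];print(len(s),cv2.minEnclosingCircle(s[:,:2].astype(np.float32)) if len(s) else 0, s[:,2].mean())
v,u=np.where(m);c=im[v.min()-12:v.max()+12,u.min()-12:u.max()+12]
cv2.imwrite('pics/c2.png',cv2.resize(cv2.hconcat([c]),None,fx=14,fy=14,interpolation=cv2.INTER_CUBIC)[...,::-1]);print(c.shape)
```

```text
[0.5656 0.2837 0.2026] [2.5466 1.8312 0.0091] 0.23669673325250562
22 ((0.48212575912475586, -0.06093259155750275), 0.014429563656449318) 0.05937783069135696
(41, 41, 3)
```

Call:
{"api": "servo_tool", "payload": {
  "fingers": [0,0,0,0,0,0,0,0],
  "translation": [
    [-0.007,-0.0175,0],
    [-0.007,-0.0175,-0.04],
    [-0.007,-0.0175,-0.08],
    [-0.007,-0.0175,-0.12],
    [-0.007,-0.0175,-0.14],
    [-0.007,-0.0175,-0.15],
    [-0.007,-0.0175,-0.155],
    [-0.007,-0.0175,-0.155]
  ],
  "twist": [
    [0,0,0],
    [0,0,0],
    [0,0,0],
    [0,0,0],
    [0,0,0],
    [0,0,0],
    [0,0,0],
    [0,0,0]
  ]
}}

```text
time_s: 5.9
position: [0.5592, 0.2666, 0.0481]
orientation: [2.546, 1.831, 0.011]
force: [1.0, -0.6, 0.7]
finger_gap: 0.24
```

Call:
{"api": "servo_tool", "payload": {
  "fingers": [0,0,0.45,0.45,0.45,0.45,0.45,0.45],
  "translation": [
    [0,0,-0.0015],
    [0,0,-0.0015],
    [0,0,-0.0015],
    [0,0,-0.0015],
    [0,0,0.0],
    [0,0,0.04],
    [0,0,0.09],
    [0,0,0.14]
  ],
  "twist": [
    [0,0,0],
    [0,0,0],
    [0,0,0],
    [0,0,0],
    [0,0,0],
    [0,0,0],
    [0,0,0],
    [0,0,0]
  ]
}}

```text
time_s: 6.7
position: [0.5585, 0.2664, 0.1893]
orientation: [2.547, 1.832, 0.008]
force: [1.2, 0.0, 0.4]
finger_gap: 0.454
```

Run:
```python
from h import *
np.set_printoptions(precision=4,suppress=True)
p=imaging.get_image('top');X=cloud(p);ok=(p['range_z']>0)
m=ok&(np.hypot(X[...,0]-.5555,X[...,1]-.2665)<.05)
for z0,z1 in [(.008,.02),(.034,.05)]:
    s=X[m&(X[...,2]>z0)&(X[...,2]<z1)&(p['image'].max(-1)<110)];print(cv2.minEnclosingCircle(s[:,:2].astype(np.float32)) if len(s) else 0,len(s))
o=monitor.get_obs();w=imaging.get_image('wrist');save(w,'w3.png')
for r in spotter.place_of(w,'cap_knob')[:2]: print(r,at_z(w,r['at'],.031,o))
X=cloud(w,o);m=(w['range_z']>0)&(np.hypot(X[...,0]-.5555,X[...,1]-.2665)<.05)&(w['image'].max(-1)<110)
s=X[m&(X[...,2]>.036)&(X[...,2]<.06)];print('w',s[:,:3].mean(0),len(s))
s=X[m&(X[...,2]>.009)&(X[...,2]<.02)];A=np.c_[s[:,:2],np.ones(len(s))];print('plane',np.linalg.lstsq(A,s[:,2],rcond=None)[0],len(s),s.mean(0))
```

```text
0 0
0 0
{'at': [467.4, 176.0], 'confidence': 0.91} [0.6018 0.3906 0.031 ]
{'at': [312.6, 175.2], 'confidence': 0.71} [0.5587 0.2655 0.031 ]
w [0.5569 0.2674 0.0411] 567
plane [-0.0037 -0.0009  0.0159] 4329 [0.5555 0.2665 0.0137]
```

View pics/w3.png

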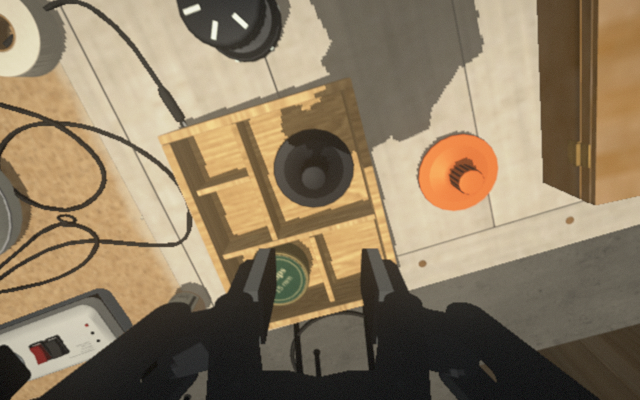

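The cap lies flat in the bay, with its knob at pixel (313,177). Next I'll look into the well.

Call:
{"api": "servo_tool", "payload": {
  "fingers": [1,1,1,1,1,1,1,1],
  "translation": [
    [-0.077,-0.327,0.01],
    [-0.077,-0.327,0.01],
    [-0.077,-0.327,0.01],
    [-0.077,-0.327,0.01],
    [-0.077,-0.327,0.01],
    [-0.077,-0.327,0.01],
    [-0.077,-0.327,0.01],
    [-0.077,-0.327,0.01]
  ],
  "twist": [
    [0,0,0],
    [0,0,0],
    [0,0,0],
    [0,0,0],
    [0,0,0],
    [0,0,0],
    [0,0,0],
    [0,0,0]
  ]
}}

```text
time_s: 7.65
position: [0.4835, -0.0628, 0.2019]
orientation: [2.55, 1.822, 0.021]
force: [0.3, 0.9, 0.3]
finger_gap: 1.003
```

Run:
```python
from h import *
np.set_printoptions(precision=4,suppress=True)
o=monitor.get_obs();p=imaging.get_image('wrist');save(p,'w4.png');print(o['position'])
for n,z in [('drive_top',.059),('mill_rim',.064)]:
    for r in spotter.place_of(p,n)[:2]: print(n,r,at_z(p,r['at'],z,o))
im=p['image'].astype(int);X=cloud(p,o);d=np.hypot(X[...,0]-.481,X[...,1]+.062);ok=p['range_z']>0
m=(im[...,0]-im[...,2]>80)&(im[...,0]>90)&(d<.024)&(X[...,2]<.066)&(X[...,2]>.055)
s=X[m];print(len(s),s.mean(0));c,r=cv2.minEnclosingCircle(s[:,:2].astype(np.float32));print('circ',c,r)
c=np.array(c)
q=s-np.r_[c,0];rr=np.hypot(q[:,0],q[:,1]);th=np.arctan2(q[:,1],q[:,0])[(rr>12)&(rr<17.5)] if 0 else np.arctan2(q[:,1],q[:,0])[(rr>.0125)&(rr<.0165)]
z=np.exp(6j*th).mean();print('tooth angle mod60',np.degrees(np.angle(z))/6,abs(z),len(th))
print(np.histogram(np.degrees(th),36,(-180,180))[0])
# rim bright ring
s=X[ok&(d<.062)&(X[...,2]>.060)&(X[...,2]<.068)&(im.min(-1)>120)];r=np.hypot(s[:,0]-.481,s[:,1]+.062)
# inner edge of well by angle
t=np.degrees(np.arctan2(s[:,1]+.062,s[:,0]-.481)).astype(int)//10
e=np.array([s[t==k][np.argmin(r[t==k])] for k in np.unique(t)]);A=np.c_[2*e[:,:2],np.ones(len(e))];f=np.linalg.lstsq(A,(e[:,:2]**2).sum(1),rcond=None)[0];print('well',f[:2],np.sqrt(f[2]+f[:2]@f[:2]),len(e))
v,u=np.where(m);cv2.imwrite('pics/w4c.png',cv2.resize(p['image'][v.min()-40:v.max()+40,u.min()-40:u.max()+40],None,fx=4,fy=4)[...,::-1])
```

```text
[ 0.4835 -0.0628  0.2019]
drive_top {'at': [313.1, 188.4], 'confidence': 0.79} [ 0.4825 -0.0664  0.059 ]
mill_rim {'at': [315.8, 186.1], 'confidence': 0.74} [ 0.48   -0.0633  0.064 ]
619 [ 0.4816 -0.0623  0.0574]
circ (0.4820440411567688, -0.06225719675421715) 0.016983704641461372
tooth angle mod60 -23.57766503096805 0.8727621235583018 153
[ 0  0  2 16  9  0  0  0  2 16  9  0  0  0  5 13  5  0  0  0  3 15  6  0
  0  0  3 18  6  0  0  0  0 16  9  0]
well [ 0.4819 -0.0623] 0.0341897000900415 26
```

View pics/w4c.png

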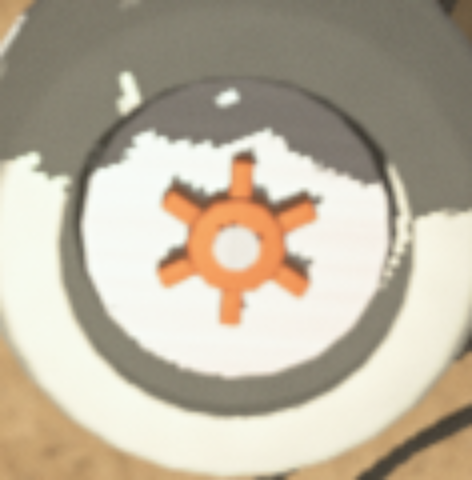

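The wrist crop shows the orange drive clearly. Its teeth are at -23.6° mod 60, and the well centre is (0.482, -0.0623). Next I'll move above the cup.

Call:
{"api": "servo_tool", "payload": {
  "fingers": [1,1,1,1,1,1,1,1],
  "translation": [
    [-0.058,0.316,0.02],
    [-0.058,0.316,0.02],
    [-0.058,0.316,0.02],
    [-0.058,0.316,0.02],
    [-0.058,0.316,0.02],
    [-0.058,0.316,0.02],
    [-0.058,0.316,0.02],
    [-0.058,0.316,0.02]
  ],
  "twist": [
    [0,0,0],
    [0,0,0],
    [0,0,0],
    [0,0,0],
    [0,0,0],
    [0,0,0],
    [0,0,0],
    [0,0,0]
  ]
}}

```text
time_s: 8.6
position: [0.4247, 0.2611, 0.2216]
orientation: [2.539, 1.841, 0.023]
force: [1.2, -0.1, 0.3]
finger_gap: 1.001
```

```bash
cat > cup.py <<'E'
from h import *
import sys
np.set_printoptions(precision=4,suppress=True)
def cup(c0,zt,name=None):
    o=monitor.get_obs();p=imaging.get_image('wrist');print('pos',o['position'],o['orientation'],'z',R.from_rotvec(o['orientation']).as_matrix()[:,2])
    if name: save(p,name)
    for r in spotter.place_of(p,'cup_mid')[:1]: print(r,at_z(p,r['at'],zt-.044,o))
    X=cloud(p,o);im=p['image'];m=(p['range_z']>0)&(np.hypot(X[...,0]-c0[0],X[...,1]-c0[1])<.04)&(abs(X[...,2]-zt)<.006)
    s=X[m];c,r=cv2.minEnclosingCircle(s[:,:2].astype(np.float32));print('lid',c,r,s[:,2].mean(),len(s))
    s=X[m&(im.min(-1)>120)];q=s[:,:2]-np.array(c);rr=np.hypot(*q.T);th=np.arctan2(q[:,1],q[:,0])[(rr>.011)]
    z=np.exp(6j*th).mean();print('ticks mod60',np.degrees(np.angle(z))/6,abs(z),len(th),np.histogram(np.degrees(th),36,(-180,180))[0])
E
python3 -c "
from cup import *
cup([.4254,.2531],.088,'w5.png')"
```

```text
pos [0.4247 0.2611 0.2216] [2.539 1.841 0.023] z [ 0.015   0.0043 -0.9999]
lid (0.42536285519599915, 0.2525411546230316) 0.025620000436902046 0.08679467288455577 3215
ticks mod60 29.487877479516797 0.8461425252533484 365 [ 0  0 14 46  6  0  0  0 23 36  1  0  0  0 37 21  0  0  0  6 45  9  1  2
  3  6 40 13  0  0  0  0 26 30  0  0]
```

Call:
{"api": "servo_tool", "payload": {
  "fingers": [1,1,1,1,1,0,0,0],
  "translation": [
    [0.0007,-0.0085,0],
    [0.0007,-0.0085,-0.045],
    [0.0007,-0.0085,-0.09],
    [0.0007,-0.0085,-0.125],
    [0.0007,-0.0085,-0.137],
    [0.0007,-0.0085,-0.137],
    [0.0007,-0.0085,-0.137],
    [0.0007,-0.0085,-0.137]
  ],
  "twist": [
    [-0.004,0.015,0],
    [-0.004,0.015,0],
    [-0.004,0.015,0],
    [-0.004,0.015,0],
    [-0.004,0.015,0],
    [-0.004,0.015,0],
    [-0.004,0.015,0],
    [-0.004,0.015,0]
  ],
  "grip_force": 60
}}

```text
time_s: 9.5
position: [0.4281, 0.2501, 0.0866]
orientation: [2.546, 1.837, 0.005]
force: [-1.0, -0.7, 1.1]
finger_gap: 0.582
```

Call:
{"api": "servo_tool", "payload": {
  "fingers": [0,0,0,0,0,0,0,0],
  "translation": [
    [0,0,0],
    [0,0,0],
    [0,0,0],
    [0,0,0.02],
    [0,0,0.06],
    [0,0,0.1],
    [0,0,0.11],
    [0,0,0.11]
  ],
  "twist": [
    [0,0,0],
    [0,0,0],
    [0,0,0],
    [0,0,0],
    [0,0,0],
    [0,0,0],
    [0,0,0],
    [0,0,0]
  ]
}}

```text
time_s: 10.3
position: [0.4292, 0.2505, 0.1981]
orientation: [2.546, 1.837, 0.01]
force: [1.0, -0.4, -3.4]
finger_gap: 0.577
```

```bash
python3 -c "
from cup import *
cup([.4254,.2531],.198,'w6.png')"
```

```text
pos [0.4292 0.2505 0.1981] [2.5455 1.8365 0.0103] z [ 0.0069  0.0016 -1.    ]
{'at': [1.3, 352.3], 'confidence': 0.29} [0.4359 0.0563 0.154 ]
lid (0.4225296676158905, 0.25217998027801514) 0.03822722285985947 0.1987136159755981 13160
ticks mod60 -29.54030113009676 0.37462091988974405 641 [ 0  0  0  8 88 12  1  0  0 24 92  1  0  0 55 76  0  0  0 64 24  0  0  0
 27 90  2  0  0  0  0  0 58 19  0  0]
```

View pics/w6.png

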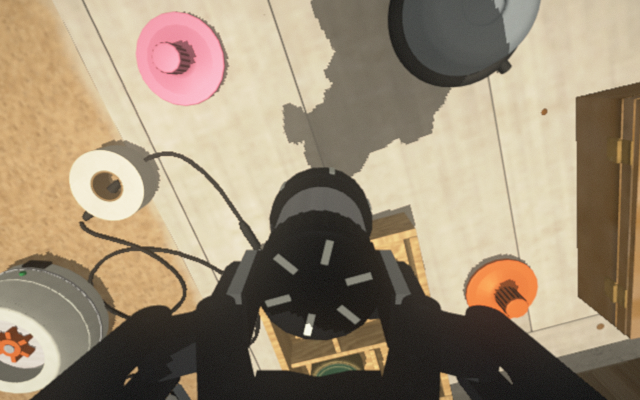

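The cup is held upright, with its six ticks visible around pixel (317,289). I'll take its axis and angle from those tick blobs.

```bash
cat > tk.py <<'E'
from h import *
np.set_printoptions(precision=4,suppress=True)
def ticks(drive=36.4,ctr=(.482,-.0623)):
    o=monitor.get_obs();p=imaging.get_image('wrist');X=cloud(p,o);im=p['image']
    w=((im.min(-1)>120)).astype(np.uint8);w[:225]=0;w[345:]=0;w[:,:262]=0;w[:,375:]=0
    n,l,st,ce=cv2.connectedComponentsWithStats(w);b=[i for i in range(1,n) if 25<st[i,4]<400 ]
    P=np.array([np.median(X[l==i],0) for i in b]);zt=np.median(P[:,2])
    P=np.array([at_z(p,ce[i],zt,o) for i in b]);c=P.mean(0);d=P-c
    a=np.degrees(np.arctan2(d[:,1],d[:,0]));ph=np.degrees(np.angle(np.exp(6j*np.radians(a)).mean()))/6
    print('pos',o['position'],'toolz',R.from_rotvec(o['orientation']).as_matrix()[:,2],'F',o['force'])
    print('blobs',len(b),np.round(a),'r',np.hypot(d[:,0],d[:,1]),'lid c',c,'tick mod60',ph%60)
    print('to well',np.array(ctr)-c[:2],'turn deg',(drive-ph+30)%60-30,'mid rel rim z',c[2]-.044-.064)
E
python3 -c "
from tk import *
ticks()"
```

```text
pos [0.4272 0.2497 0.1953] toolz [ 0.0017 -0.0005 -1.    ] F [-0.9609  0.1112 -3.5532]
blobs 8 [-167.  133. -165.   84.  -82.   37.  -14.  -57.] r [0.0273 0.0179 0.0131 0.0213 0.0118 0.0208 0.0174 0.0256] lid c [0.4229 0.2448 0.1966] tick mod60 19.425433777200176
to well [ 0.0591 -0.3071] turn deg 16.974566222799822 mid rel rim z 0.08857724009065776
```

```bash
python3 - <<'E'
s=open('tk.py').read()
s=s.replace("    P=np.array([at_z","    b=[i for i,q in zip(b,P) if np.hypot(*(q[:2]-o['position'][:2]))<.024 and abs(q[2]-zt)<.007]\n    P=np.array([at_z",1)
open('tk.py','w').write(s)
E
python3 -c "
from tk import *
ticks()"
```

```text
pos [0.4269 0.2496 0.1948] toolz [ 0.0005 -0.0009 -1.    ] F [-0.0319 -0.2886 -2.2862]
blobs 6 [ 149. -151.   89.  -91.   29.  -31.] r [0.0167 0.0168 0.0166 0.0163 0.0165 0.0172] lid c [0.4246 0.2492 0.196 ] tick mod60 29.05657716012389
to well [ 0.0574 -0.3115] turn deg 7.343422839876112 mid rel rim z 0.08800755380305147
```

Call:
{"api": "servo_tool", "payload": {
  "fingers": [0,0,0,0,0,0,0,0],
  "translation": [
    [0.0,0.0,0.02],
    [0.0574,-0.3115,0.02],
    [0.0574,-0.3115,0.02],
    [0.0574,-0.3115,0.02],
    [0.0574,-0.3115,0.02],
    [0.0574,-0.3115,0.02],
    [0.0574,-0.3115,0.02],
    [0.0574,-0.3115,0.02]
  ],
  "twist": [
    [0,0,0],
    [0,0,0.03],
    [0,0,0.06],
    [0,0,0.09],
    [0,0,0.128],
    [0,0,0.128],
    [0,0,0.128],
    [0,0,0.128]
  ]
}}

```text
time_s: 11.3
position: [0.4842, -0.0662, 0.2131]
orientation: [2.43, 1.99, -0.004]
force: [0.2, 0.7, -2.3]
finger_gap: 0.575
```

Call:
{"api": "servo_tool", "payload": {
  "fingers": [0,0,0,0,0,0,0,0],
  "translation": [
    [0,0,0],
    [0,0,0],
    [0,0,0],
    [0,0,0],
    [0,0,0],
    [0,0,0],
    [0,0,0],
    [0,0,0]
  ],
  "twist": [
    [0,0,0],
    [0,0,0],
    [0,0,0],
    [0,0,0],
    [0,0,0],
    [0,0,0],
    [0,0,0],
    [0,0,0]
  ]
}}

```text
time_s: 12.1
position: [0.4842, -0.066, 0.2132]
orientation: [2.429, 1.991, -0.004]
force: [-0.2, -0.0, -2.5]
finger_gap: 0.573
```

```bash
python3 -c "
from tk import *
ticks()"
```

```text
pos [ 0.4842 -0.066   0.2132] toolz [-0.0013 -0.0024 -1.    ] F [-0.212  -0.0458 -2.5491]
blobs 6 [ 157. -144.   96.  -84.   36.  -24.] r [0.0166 0.0167 0.0166 0.0164 0.0166 0.0169] lid c [ 0.4819 -0.0666  0.2144] tick mod60 36.18200463450255
to well [0.0001 0.0043] turn deg 0.21799536549745824 mid rel rim z 0.10636845238181014
```

Call:
{"api": "servo_tool", "payload": {
  "fingers": [0,0,0,0,0,0,0,0],
  "translation": [
    [0.0,0.0043,0],
    [0,0.0043,-0.02],
    [0,0.0043,-0.04],
    [0,0.0043,-0.055],
    [0,0.0043,-0.055],
    [0,0.0043,-0.055],
    [0,0.0043,-0.055],
    [0,0.0043,-0.055]
  ],
  "twist": [
    [-0.002,0.001,0],
    [-0.002,0.001,0],
    [-0.002,0.001,0],
    [-0.002,0.001,0],
    [-0.002,0.001,0],
    [-0.002,0.001,0],
    [-0.002,0.001,0],
    [-0.002,0.001,0]
  ]
}}

```text
time_s: 12.95
position: [0.485, -0.0619, 0.1591]
orientation: [2.427, 1.989, -0.005]
force: [-0.6, -0.1, -2.7]
finger_gap: 0.578
```

```bash
python3 -c "
from tk import *
ticks()
p=imaging.get_image('scene');save(p,'s7.png');cv2.imwrite('pics/s7c.png',cv2.resize(p['image'][180:280,310:430],None,fx=5,fy=5)[...,::-1])"
```

```text
pos [ 0.485  -0.0619  0.1591] toolz [-0.0006 -0.0048 -1.    ] F [-0.5657 -0.0862 -2.6568]
blobs 6 [ 157. -144.   96.  -84.   37.  -24.] r [0.0166 0.0167 0.0165 0.0164 0.0165 0.017 ] lid c [ 0.4826 -0.0625  0.1604] tick mod60 36.260091330012514
to well [-0.0006  0.0002] turn deg 0.1399086699874772 mid rel rim z 0.052371184550245906
```

View pics/s7c.png

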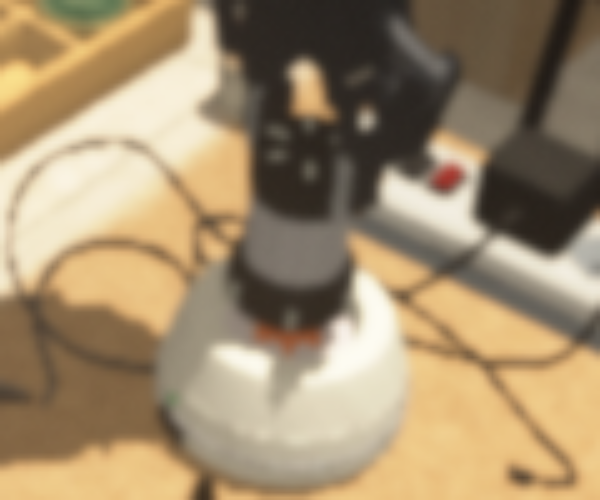

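The cup hangs upright, centred about 8 mm above the rim, so I'll lower it gently.

Call:
{"api": "servo_tool", "payload": {
  "fingers": [0,0,0,0,0,0,0,0],
  "translation": [
    [-0.0006,0,-0.004],
    [-0.0006,0,-0.008],
    [-0.0006,0,-0.012],
    [-0.0006,0,-0.015],
    [-0.0006,0,-0.018],
    [-0.0006,0,-0.02],
    [-0.0006,0,-0.022],
    [-0.0006,0,-0.022]
  ],
  "twist": [
    [-0.004,0,0],
    [-0.004,0,0],
    [-0.004,0,0],
    [-0.004,0,0],
    [-0.004,0,0],
    [-0.004,0,0],
    [-0.004,0,0],
    [-0.004,0,0]
  ]
}}

```text
time_s: 13.85
position: [0.484, -0.0619, 0.1367]
orientation: [2.425, 1.988, -0.01]
force: [0.6, -0.1, -3.5]
finger_gap: 0.578
```

```bash
python3 -c "
from tk import *
ticks()"
```

```text
pos [ 0.484  -0.0619  0.1367] toolz [-0.0013 -0.0086 -1.    ] F [ 0.6472 -0.1005 -3.4581]
blobs 6 [ 157. -144.   96.  -84.   37.  -23.] r [0.0166 0.0166 0.0165 0.0164 0.0166 0.017 ] lid c [ 0.4817 -0.0624  0.1379] tick mod60 36.331645581682864
to well [0.0003 0.0001] turn deg 0.06835441831712785 mid rel rim z 0.029949487666473387
```

The cup's z relative to the rim is 0.030 m, so it is meshed and on the ring. Now I'll press.

Call:
{"api": "servo_tool", "payload": {
  "fingers": [0,0,0,0,0,0,0,0],
  "translation": [
    [0,0,0],
    [0,0,0],
    [0,0,-0.002],
    [0,0,-0.004],
    [0,0,-0.005],
    [0,0,-0.006],
    [0,0,-0.007],
    [0,0,-0.007]
  ],
  "twist": [
    [0.008,-0.001,0],
    [0.008,-0.001,0],
    [0.008,-0.001,0],
    [0.008,-0.001,0],
    [0.008,-0.001,0],
    [0.008,-0.001,0],
    [0.008,-0.001,0],
    [0.008,-0.001,0]
  ],
  "grip_force": 80
}}

```text
time_s: 14.7
position: [0.4847, -0.0623, 0.1313]
orientation: [2.428, 1.99, -0.0]
force: [-3.6, 0.6, 13.0]
finger_gap: 0.57
```

```bash
python3 -c "
from tk import *
ticks()"
```

```text
pos [ 0.4847 -0.0623  0.1313] toolz [ 0.0015 -0.0021 -1.    ] F [-3.5663  0.5788 13.042 ]
blobs 6 [ 156. -144.   96.  -84.   36.  -24.] r [0.0165 0.0167 0.0166 0.0163 0.0165 0.0169] lid c [ 0.4824 -0.0628  0.1325] tick mod60 36.180723666007154
to well [-0.0004  0.0005] turn deg 0.21927633399283764 mid rel rim z 0.024491826192948832
```

Run:
```python
from tk import *
for i in range(6): p=imaging.get_image('top')
X=cloud(p);m=(p['range_z']>0)&(np.hypot(X[...,0]-.5555,X[...,1]-.2665)<.05)
s=X[m&(X[...,2]>.036)&(X[...,2]<.05)&(p['image'].max(-1)<120)];print('knob top',s.mean(0) if len(s) else None,len(s))
for n in ['bottle_a','label_roll','crimp_tin','cap_knob']:
    for r in spotter.place_of(p,n)[:3]: print(n,np.round(r['at'],1),round(r['confidence'],2))
ticks();o=monitor.get_obs();print(o['time_s'],o['finger_gap'],o['joint_vel'])
save(p,'t8.png');cv2.imwrite('pics/t8c.png',cv2.resize(p['image'][120:320,190:450],(780,600))[...,::-1])
```

```text
knob top [0.5571 0.267  0.0424] 61
bottle_a [325.1 151.8] 0.46
label_roll [327.4 255.1] 0.58
label_roll [327.9 150.2] 0.54
crimp_tin [286.8 154. ] 0.69
cap_knob [213.3 165. ] 0.89
cap_knob [261.6 184.2] 0.73
cap_knob [294.9 279.6] 0.7
pos [ 0.4847 -0.0623  0.1314] toolz [ 0.0017 -0.0021 -1.    ] F [-3.867  -0.8128 13.1147]
blobs 6 [ 156. -144.   96.  -84.   36.  -24.] r [0.0165 0.0167 0.0165 0.0163 0.0165 0.0169] lid c [ 0.4825 -0.0628  0.1325] tick mod60 36.19755610386994
to well [-0.0005  0.0005] turn deg 0.2024438961300632 mid rel rim z 0.024477357261708063
15.3 0.5686734283213367 [-0.001  -0.0008 -0.0004  0.      0.0006  0.0009]
```

View pics/t8c.png

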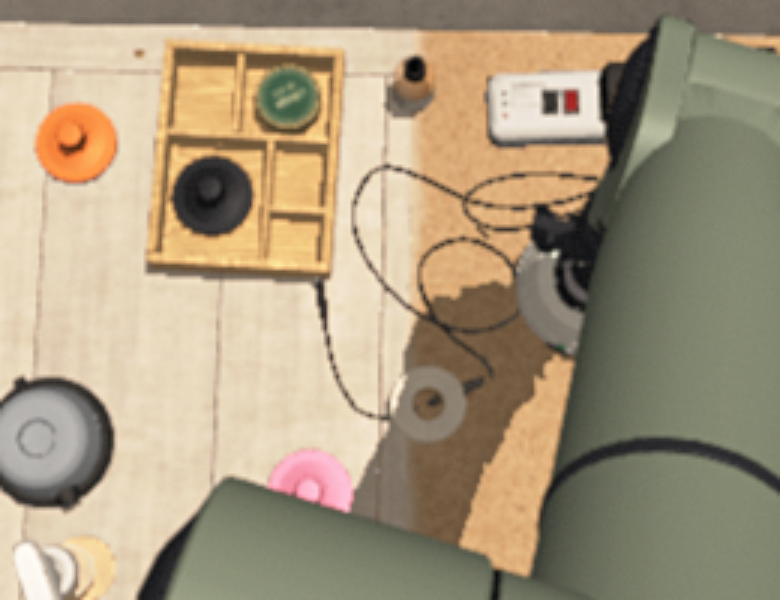

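The cap lies flat in the largest compartment at crop pixel (212,195). The visible bystanders haven't moved, and the press is steady at 13 N. Handing in.

```bash
python3 -c "
from h import *
print(arm.job_done())"
```

```text
the job is handed in; nothing more can be done
None
```

The job is handed in at about 15.3 s, with the arm still holding the cup and pressing it down. No verdict was reported.

I lifted the black cap off the mill and laid it flat, knob up, in the tray's largest compartment. The cup then went into the well, turned about 7° to match the drive, and dropped in at the first try.

The last checks before handing in:
- **Cap:** the knob is about 2 mm from the compartment's centre, and its top is at 42 mm, as expected for a cap lying flat.
- **Cup position:** it is about 0.7 mm off the mill's axis, and its splines are 0.2° off the drive. I judged it upright from the tool, which is within 0.003 rad of vertical; the cup's own tilt was not measured.
- **Press:** cup_mid is 24.5 mm above the rim, which means the run ring is fully down. The push is about 13 N and the grip is set to 80 N.
- **Bystanders:** the tin, the label roll and the bottle behind the mill looked unmoved. The arm hid bottles a and c from the last picture; the tool stayed well away from them, but I could not check.

No check failed. While gripping, the tool sat a few millimetres off its commanded position, so I corrected for that from the wrist camera.

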